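Time the injection pump and lock its drive wheel

ROBOT

A 6-joint arm with a two-finger parallel gripper is mounted at the origin on the work surface. World frame = base frame: x ahead of the robot, y to its left, z up, the work surface at z = 0. Lengths are in m, angles in rad, forces in N, time in s.
With the tool pointing down it reaches from about 0.3 to 0.775 m from the base axis. Payload 14.6 kg.
Tool frame: the origin (TCP) lies between the finger pads; the fingertips stand ctrl.tip_extent ahead of it and the grasp point (between the pads) lies 3 mm ahead of it (ctrl.tip_extent is the distance from the TCP to the fingertips, in m); z points along the fingers, y is the line along which they close (so a half turn about z gives the same grasp; the last joint's range is limited). The gripper opens to 94 mm and grips with 3 to 60 N. Pads are 16 mm wide; open, the fingers measure 119 mm over their backs; the gripper's body (75 mm by 177 mm) begins 78 mm behind the grasp point.
Start: joints at [-1.361, 0.3, 1.521, -0, 1.321, -0.067], TCP at [0.15, -0.529, 0.227] pointing down, gripper open.
Joint ranges: [-3.03, 3.03], [-0.79, 2.21], [0.23, 2.52], [-1.04, 4.18], [0, 3.07], [-2.55, 2.55]. Speed limits (rad/s): [2.22, 2.22, 2.57, 3.14, 3.14, 3.14].

INTERFACE

Orientations are given as [roll, pitch, yaw] about the fixed x, y, z axes, in that order (R = Rz(yaw) Ry(pitch) Rx(roll)).
In Python, from station import ctrl, eyes gives the robot as it stands. The module is installed in compiled form; this text tells all that it offers.
- The arm moves only by the tool jog_arm, called after "Request:" as a command line: name --argument value ..., lists and objects as JSON in quotes. Schema: {"type":"object","properties":{"plan":{"type":"array","items":{"type":"array","prefixItems":[{"type":"array","items":{"type":"number"},"minItems":3,"maxItems":3},{"type":"array","items":{"type":"number"},"minItems":3,"maxItems":3}],"minItems":2,"maxItems":2},"minItems":1,"maxItems":10},"finger_gap":{"type":"number"},"squeeze":{"type":"number"},"only":{"type":"string"},"quiet":{"type":"boolean"},"lines":{"type":"string"}},"required":["plan"],"additionalProperties":false}. plan is a list of rows, 1 to 10 of them, each written [[dx, dy, dz], [rx, ry, rz]]: dx, dy, dz in shares of the most that a row can go, 1 being 50 mm, then a rotation vector rx, ry, rz in units of 0.1 rad; each row shifts and turns the commanded pose from where the row before left it, along the tool's axes as they then stand; what a row does not reach is not made up. A row lasts 1/10 s, in which the tool goes at most 0.05 m and 0.15 rad, less where a joint would pass 70% of its speed; a pose out of reach is approached as far as the arm can. finger_gap is the finger opening in m, set as the call begins (left out keeps the last). The fingers move at their own pace and stop on an object; squeeze is the grip in N (left out, the last holds). Time passes only in rows, so rows that do not move let the fingers close. The tool returns the time, the measured TCP pose, the force, the opening and the grip force at its end. only (a regular expression) keeps the lines of the reply that match it, lines (a string "A,B") keeps lines A to B, and quiet returns only ok. Input that does not fit is refused with a message, and nothing moves.
- ctrl.get_obs(): the state, without advancing time (a new reading comes with each control period).
- eyes.camera(name): name is "scene" or "top"; returns a dict with "pixels" (384x512x3 uint8, blue, green, red), "fx", "fy", "cx", "cy" (pixels), "k1" (the pictures are not rectified: a ray, as slopes to the right and down, at radius r is drawn at 1 + k1 r^2 times it, then the intrinsics apply), "extrinsics" (4x4, takes a point from camera to world coordinates). Camera axes: x right, y up, looking along -z (the intrinsics and any distortion apply to the point x, -y, -z); pixel columns grow to the right and rows downward; lengths in m; the calibration is good to about 2 mm. A picture is of the moment at which its call begins. There is no depth.
- ctrl.hand_in(): hands the job in; it is judged then, once.
The state is a dict: "time_s": time; "qpos": joint angles; "joint_vel": joint speeds; "tau": joint torques, N m; "ee_pos": TCP position; "eef_rot": TCP orientation; "force": force on the tool from outside, world axes, zero at the start; "moment": the same for the moment, N m; "grip_width": finger opening in m; "grip_force": force on a finger pad.
Only numpy, scipy, OpenCV 4.12 (cv2) and the standard library are available. Lean on these libraries where they do the work, as an engineer would, in place of code of your own. Each camera call takes 0.05 s, during which the arm holds its last target. There are 200 camera calls.

TASK

Without gripping anything, push on a spoke of the pump's drive wheel with a fingertip to turn the wheel until the fork on its rim lines up with the fixed index pointer on the stand, and let it come to rest there. Then push the locking arm in until it is fully home, with its nose in the fork, and take the hand away. Push gently, do not shift or lift the stand, and leave the other things on the bench alone.

Things in the scene. Friction and masses are not known exactly. Their poses are not given: they have to be found in the camera images.
- stand: pump stand, loose, 5 to 8 kg: grey base plate 10 mm thick, x -140 to +120, y -120 to +240 mm in its own axes (z up, x roughly away from the robot), origin on the underside (bench level) straight below the wheel's axis. It carries an upright aluminium pump 74 mm high (100 mm wide at the top, 120 mm at the foot), whose 32 mm shaft bears the wheel, the locking arm and the index pointer
- drive_wheel (a joint): turn of the drive wheel in rad, 0 with the fork at the index, growing anticlockwise seen from above; it starts between about 0.7 and 5.6 (2 pi = 6.28 is at the index again). It turns freely both ways, has dry friction (0.12 N m) and stays where it is left
- hub (a point): centre of the drive wheel, 108 mm above the bench, axis vertical. Flat steel wheel 220 mm across, rim 14 mm wide (inner radius 96 mm), hub 48 mm across, hub nut up to 118 mm. Three equal straight spokes 120 degrees apart, 14 mm wide, undersides 93 and tops 107 mm above the bench. The windows between them are open down to the pump's top at 74 mm
- fork (a point): middle of the fork on the wheel's rim, 120 mm from the wheel's axis: two steel lugs with a 34 mm gap between them, 10 mm wide each, sticking out of the rim to a radius of 129 mm. One of the three spokes points straight at the fork
- index (a point): the fixed point on the stand (its axes x 0, y +120 mm, 100 mm above the bench) where the fork's middle must come, 12 mm ahead of the index pointer's tip. The pointer is a steel post on the plate, 16 mm wide, y +155 to +177 mm, with a narrowing finger towards the wheel; all of it is lower than 76 mm above the bench, so wheel and arm pass over it
- lock_arm (a joint): swing of the locking arm in rad, 0 fully home against its stop (a rubber buffer, it gives about 1 mm at 6 N), with its nose in the fork; grows as the arm swings away from the wheel (anticlockwise seen from above), to 1.3 at most; starts between 0.65 and 1.05. Dry friction (0.12 N m), stays where it is left
- lock_pivot (a point): vertical pivot of the locking arm, at the arm's top, 112 mm above the bench; stand axes x -120, y +143 mm. Its boss is 30 mm wide, on a 26 mm post
- lock_end (a point): on the locking arm's centre line, 120 mm from the pivot, at its top, 112 mm above the bench. The arm is a straight level steel bar 16 mm wide, 128 mm long from the pivot, underside 92 mm above the bench; below this point a 14 mm wide nose sticks out 22 mm sideways towards the wheel. Home, the bar lies along the stand's x axis. Push it on the side away from the wheel
- socket_large: plain steel drive socket, upright tube 26 mm wide, 38 mm high, standing on the stand's base plate; origin at the centre of its underside. Leave alone
- socket_small: plain steel drive socket, upright tube 20 mm wide, 28 mm high, standing on the stand's base plate; origin at the centre of its underside. Leave alone
- mug: white mug, 78 mm wide, 92 mm high, origin at the centre of its underside. Leave alone
- spray_can: spray can, 56 mm wide, 150 mm high, origin at the centre of its underside. Leave alone
- oil_filter: black spin-on oil filter, 76 mm wide, 95 mm high, origin at the centre of its underside. Leave alone
- screwdriver: screwdriver lying on the bench, about 200 mm long. Leave alone
- spanner: steel spanner lying on the bench, about 180 mm long. Leave alone

How it is judged:
On the way, in this order (a step that is already met when the one before it is completed fails the run):
1. the wheel rests with its fork at the index (within 9 mm) while the locking arm is still away (horizontal distance between fork and index below 0.009 m and value of joint lock_arm above 0.4 rad and velocity of joint drive_wheel between -0.05 and 0.05 rad/s), for 0.3 s.
2. the locking arm is home (within 0.1 rad) with the fork still at the index (horizontal distance between fork and index below 0.009 m and value of joint lock_arm below 0.1 rad), for 0.2 s.
At the end, for the whole second after the job is handed in: The fork's middle is within 9 mm of the index point, the locking arm is within 0.1 rad of fully home, both at rest, and the stand is within 30 mm of where it began (all of step 2 and velocity of joint drive_wheel between -0.05 and 0.05 rad/s and velocity of joint lock_arm between -0.05 and 0.05 rad/s and distance of stand from where it was at the start of the episode below 0.03 m); the robot touches nothing.
It fails at once if the stand is shoved (over 30 mm), lifted (over 10 mm) or tipped (over 0.1 rad) (distance of stand from where it was at the start of the episode above 0.03 m or height (world z) of stand above 0.01 m or angle between stand's own z axis and vertical above 0.1 rad).
It fails at once if the wheel or the locking arm is gripped or forced (over 35 N from the fingers) (contact force between the fingers and stand above 35 N).
It fails at once if another thing on the bench is moved over 25 mm, carried or lifted (distance of any of socket_large, socket_small, mug, spray_can, oil_filter, screwdriver, spanner from where it was at the start of the episode above 0.025 m).
It also fails if it takes over 64 s, if anything falls off the work surface, if the arm or the gripper's body presses on something with over 40 N, if the wrist force passes 120 N, or if a joint passes its speed limit or range.

## Working session

There is one attempt and no reset: what is moved stays moved. The work goes in short steps, Python scripts to look and compute and a tool call to move; the robot and the scene stay as the last step left them, time stands still between calls to the robot, and variables do not carry over. Pictures are saved under pics/ and viewed, at most 10 in all, crops included, and the job is handed in when it is done.

```bash
mkdir -p pics
```

Create h.py:
```python
import numpy as np, cv2
from station import ctrl, eyes
def K(c): return np.array([[c['fx'],0,c['cx']],[0,c['fy'],c['cy']],[0,0,1.]])
def D(c): return np.array([c['k1'],0,0,0.])
def ray(c,uv):
    p=cv2.undistortPoints(np.array(uv,float).reshape(-1,1,2),K(c),D(c)).reshape(-1,2)
    E=np.array(c['extrinsics']); d=np.c_[p[:,0],-p[:,1],-np.ones(len(p))]@E[:3,:3].T
    return E[:3,3],d
def onz(c,uv,z):
    o,d=ray(c,uv); return o+d*((z-o[2])/d[:,2])[:,None]
def proj(c,P):
    E=np.array(c['extrinsics']); q=(np.array(P,float).reshape(-1,3)-E[:3,3])@E[:3,:3]
    q=q*[1,-1,-1]
    return cv2.projectPoints(q,np.zeros(3),np.zeros(3),K(c),D(c))[0].reshape(-1,2)
```

Run:
```python
from h import *
for n in ("top","scene"):
    c=eyes.camera(n); cv2.imwrite(f'pics/{n}0.png',c['pixels']); print(n,c['fx'],c['k1'],np.round(c['extrinsics'],3).tolist())
o=ctrl.get_obs(); print(o, ctrl.tip_extent)
```

```text
top 380.7283088881969 0.006643952775297399 [[0.006, 0.997, -0.081, 0.526], [-1.0, 0.004, -0.02, -0.1], [-0.019, 0.081, 0.996, 1.066], [0.0, 0.0, 0.0, 1.0]]
scene 424.9274752616516 0.017616703014993046 [[0.868, -0.363, 0.34, 0.897], [0.497, 0.654, -0.57, -0.581], [-0.016, 0.664, 0.748, 0.75], [0.0, 0.0, 0.0, 1.0]]
{'time_s': 0.1, 'qpos': array([-1.36061106e+00,  3.00404448e-01,  1.52146736e+00, -6.13085830e-06,
        1.32072454e+00, -6.66148822e-02]), 'joint_vel': array([-0.00021713, -0.00198987, -0.00135631, -0.0012639 ,  0.00053561,
       -0.00123615]), 'tau': array([ 1.88361249e-03, -5.32642615e+01, -3.53279936e+01,  7.09860865e-02,
        2.34930374e-02, -5.85734460e-05]), 'ee_pos': array([ 0.15024973, -0.52887258,  0.22697099]), 'eef_rot': array([-3.14059079e+00, -6.08860671e-05,  2.76801640e-01]), 'force': array([-0.03928216,  0.04259692, -0.60484707]), 'moment': array([ 0.03654517, -0.01659163, -0.05125678]), 'grip_force': 0.0, 'grip_width': 0.09401689074340916} 0.022
```

View pics/top0.png

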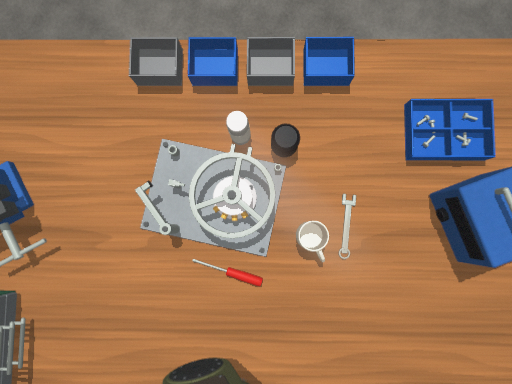

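View pics/scene0.png

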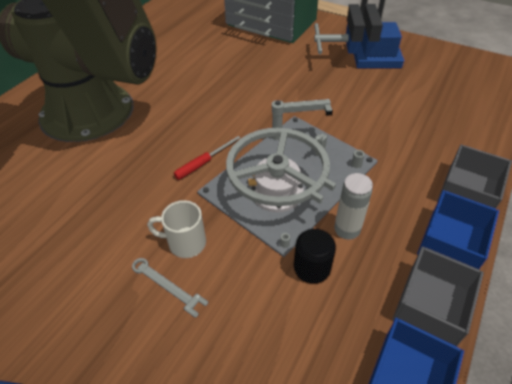

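Top view: hub at (232,195), fork lugs at about (233–250,150), pointer at (176,183), pivot at (166,229) and arm end at (143,187). The fork has to turn anticlockwise by about 80–90°. The mug, can and filter stand around the plate.

Run:
```python
from h import *
a=cv2.imread('pics/top0.png')[130:262,125:300]; cv2.imwrite('pics/c1.png',cv2.resize(a,None,fx=4.5,fy=4.5,interpolation=cv2.INTER_CUBIC))
a=cv2.imread('pics/scene0.png')[90:255,195:385]; cv2.imwrite('pics/c2.png',cv2.resize(a,None,fx=3.6,fy=3.6,interpolation=cv2.INTER_CUBIC))
```

```text
(no output)
```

View pics/c1.png

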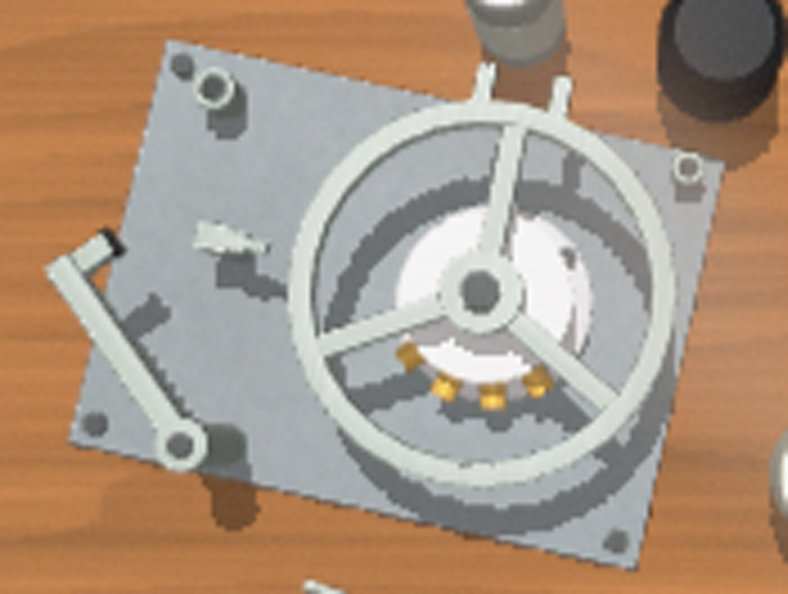

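View pics/c2.png

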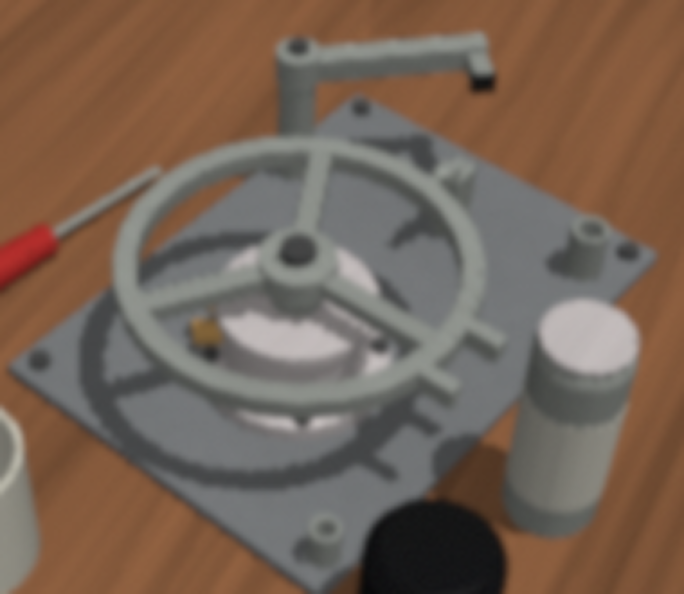

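The crops (top ×4.5 from 125,130; scene ×3.6 from 195,90) give these points:
- **Hub nut:** (480,292) in top, (297,247) in scene.
- **Pivot:** (181,444) in top, (298,46) in scene.
- **Arm end:** (62,272) in top, (487,42) in scene.
- **Fork lugs:** (487,66) and (563,80) in top, close to the spray can.

Create m.py:
```python
from h import *
t=eyes.camera('top'); s=eyes.camera('scene')
T=lambda p:np.array(p,float).reshape(-1,2)/4.5+[125,130]-.4
S=lambda p:np.array(p,float).reshape(-1,2)/3.6+[195,90]-.4
def tri(a,b):
    o1,d1=ray(t,T(a)); o2,d2=ray(s,S(b)); d1=d1[0];d2=d2[0]
    k=np.linalg.lstsq(np.c_[d1,-d2],o2-o1,rcond=None)[0]; p=o1+k[0]*d1;q=o2+k[1]*d2
    return (p+q)/2,np.linalg.norm(p-q)
for n,a,b in(('hub',(480,292),(297,247)),('piv',(181,444),(298,46)),('end',(62,272),(487,38)),('lugA',(487,66),(505,345)),('lugB',(563,80),(450,392)),('can',(517,0),(588,337))):
    p,e=tri(a,b); print(n,p.round(4),round(e,4))
hub=onz(t,T((480,292)),.118)[0]; piv=onz(t,T((181,444)),.112)[0]; end=onz(t,T((62,272)),.112)[0]
print('hub',hub,'piv',piv,'end',end)
c=onz(t,T([(167,42),(722,160),(637,568),(70,442)]),.01); print(c.round(4))
# plate corners in stand axes
L=np.array([(120,240),(120,-120),(-140,-120),(-140,240)])/1e3
A=np.r_[L,[(0,0),(-.12,.143)]]; B=np.r_[c[:,:2],[hub[:2],piv[:2]]]
Ac=A-A.mean(0);Bc=B-B.mean(0); H=Ac.T@Bc; th=np.arctan2(H[0,1]-H[1,0],H[0,0]+H[1,1])
R=np.array([[np.cos(th),-np.sin(th)],[np.sin(th),np.cos(th)]]); o=B.mean(0)-R@A.mean(0)
print('stand',o,th,'res mm',((B-A@R.T-o)*1e3).round(1).tolist())
l=onz(t,T([(487,66),(563,80)]),.107).mean(0)[:2]; f=R.T@(l-o); print('fork local',f,'wheel',np.arctan2(f[1],f[0])-np.pi/2)
e=R.T@(end[:2]-piv[:2]); print('lock',np.arctan2(e[1],e[0]))
np.save('stand.npy',[*o,th]); E=None
```

```bash
python3 m.py
```

```text
hub [ 0.61   -0.0122  0.1144] 0.0033
piv [0.5242 0.1523 0.1176] 0.0025
end [0.6242 0.2266 0.1097] 0.0109
lugA [ 0.7421 -0.0131  0.1007] 0.0052
lugB [ 0.7314 -0.0581  0.1012] 0.0002
can [ 0.7794 -0.0283  0.1406] 0.0251
hub [ 0.60830353 -0.01344899  0.118     ] piv [0.52310357 0.15303798 0.112     ] end [0.61917907 0.22277269 0.112     ]
[[ 0.7748  0.1954  0.01  ]
 [ 0.7007 -0.1533  0.01  ]
 [ 0.449  -0.1015  0.01  ]
 [ 0.5237  0.249   0.01  ]]
stand [ 0.60935863 -0.01312608] -0.21019451235620237 res mm [[-2.0, -1.1], [-1.0, 2.2], [1.6, -0.2], [1.2, -1.8], [-1.1, -0.3], [1.3, 1.3]]
fork local [0.12710348 0.00310402] wheel -1.5463799904889701
lock 0.8380480710174283
```

The rows are not in the units I measure in: shifts go in shares of 50 mm and turns go in units of 0.1 rad. I convert before sending: 0.0302 m is 0.604, -0.02185 m is -0.437, -0.006 rad is -0.06.

Request:
jog_arm --plan '[[[0.604, -0.437, 0], [0, 0, -0.06]], [[0.604, -0.437, 0], [0, 0, -0.06]], [[0.604, -0.437, 0], [0, 0, -0.06]], [[0.604, -0.437, 0], [0, 0, -0.06]], [[0.604, -0.437, 0], [0, 0, -0.06]], [[0.604, -0.437, 0], [0, 0, -0.06]], [[0.604, -0.437, 0], [0, 0, -0.06]], [[0.604, -0.437, 0], [0, 0, -0.06]], [[0.604, -0.437, 0], [0, 0, -0.06]], [[0.604, -0.437, 0], [0, 0, -0.06]]]' --finger_gap 0

```text
time_s: 1.2
ee_pos: [0.3737, -0.2289, 0.2275]
eef_rot: [3.141, -0.0, 0.337]
force: [0.4, 0.3, -0.5]
grip_width: 0.0171
grip_force: 0.0
```

Scaled: 0.034 m is 0.68, -0.0205 m is -0.41.

Request:
jog_arm --plan '[[[0.68, -0.41, 0], [0, 0, 0]], [[0.68, -0.41, 0], [0, 0, 0]], [[0.68, -0.41, 0], [0, 0, 0]], [[0.68, -0.41, 0], [0, 0, 0]], [[0.68, -0.41, 0], [0, 0, 0]], [[0.68, -0.41, 0], [0, 0, 0]], [[0.68, -0.41, 0], [0, 0, 0]], [[0.68, -0.41, 0], [0, 0, 0]], [[0, 0, 0], [0, 0, 0]], [[0, 0, 0], [0, 0, 0]]]'

```text
time_s: 2.2
ee_pos: [0.5755, 0.0148, 0.2268]
eef_rot: [-3.141, 0.001, 0.338]
force: [-0.1, -0.4, -0.1]
grip_width: 0.0005
grip_force: 0.0
```

Run:
```python
from h import *
import numpy as np
o=ctrl.get_obs(); y=o['eef_rot'][2]; d=np.array([.6115,.0566])-o['ee_pos'][:2]
print(o['ee_pos'],y,d@[np.cos(y),np.sin(y)],d@[np.sin(y),-np.cos(y)])
```

```text
[0.57545506 0.01478143 0.22683018] 0.33800832564300687 0.0478728108131302 -0.0274995280284233
```

Finish the approach and descend to TCP z ≈ 0.108 (tip at 0.086).

Scaled: 0.04 m is 0.8, 0.03 m is 0.6.

Request:
jog_arm --plan '[[[0.48, -0.274, 0], [0, 0, 0]], [[0.48, -0.274, 0], [0, 0, 0]], [[0, 0, 0], [0, 0, 0]], [[0, 0, 0.8], [0, 0, 0]], [[0, 0, 0.6], [0, 0, 0]], [[0, 0, 0.4], [0, 0, 0]], [[0, 0, 0.3], [0, 0, 0]], [[0, 0, 0.28], [0, 0, 0]], [[0, 0, 0], [0, 0, 0]], [[0, 0, 0], [0, 0, 0]]]'

```text
time_s: 3.2
ee_pos: [0.6121, 0.0559, 0.1092]
eef_rot: [3.141, -0.001, 0.337]
force: [0.6, -0.7, -0.1]
grip_width: 0.0004
grip_force: 0.0
```

Run:
```python
from h import *
for n in ("top","scene"):
    c=eyes.camera(n); cv2.imwrite(f'pics/{n}1.png',c['pixels'])
a=cv2.imread('pics/top1.png')[130:262,125:300]; b=cv2.imread('pics/scene1.png')[90:255,195:385]
f=lambda a:cv2.resize(a,(400,300),interpolation=cv2.INTER_CUBIC)
cv2.imwrite('pics/c3.png',np.hstack([f(a),f(b)]))
```

```text
(no output)
```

View pics/c3.png

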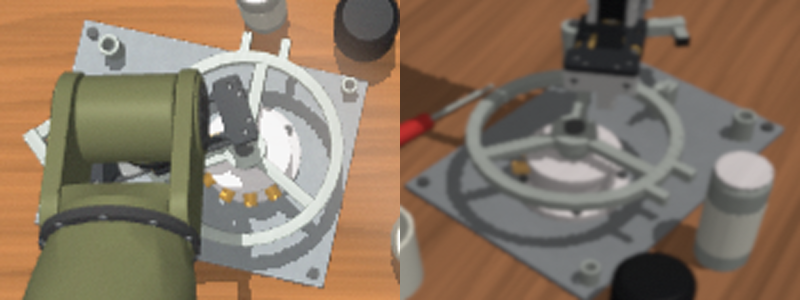

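Left half: the fingertip is in the upper-left window and the fork is still at the top, next to the can. Now I'll close the gap and start the arc.

Scaled: -0.004 m is -0.08, -0.0033 m is -0.066, -0.05 rad is -0.5.

Request:
jog_arm --plan '[[[-0.08, 0, 0], [0, 0, 0]], [[-0.06, 0, 0], [0, 0, 0]], [[-0.06, 0, 0], [0, 0, 0]], [[-0.066, -0.014, 0], [0, 0, -0.5]], [[-0.066, -0.014, 0], [0, 0, -0.5]], [[-0.066, -0.014, 0], [0, 0, -0.5]], [[-0.066, -0.014, 0], [0, 0, -0.5]], [[-0.066, -0.014, 0], [0, 0, -0.5]], [[-0.066, -0.014, 0], [0, 0, -0.5]], [[-0.066, -0.014, 0], [0, 0, -0.5]]]'

```text
time_s: 4.3
ee_pos: [0.58, 0.0463, 0.1089]
eef_rot: [3.141, -0.001, 0.689]
force: [3.6, 0.9, 0.2]
grip_width: 0.0003
grip_force: 1.1
```

Create w.py:
```python
from h import *
o=ctrl.get_obs(); x,y,th=np.load('stand.npy'); yaw=o['eef_rot'][2]
d=o['ee_pos'][:2]-[x,y]; phi=yaw+np.pi/2
r=d@[np.cos(phi),np.sin(phi)]; t=d@[-np.sin(phi),np.cos(phi)]
# face point of finger 8mm ahead; spoke centre 7 further: spoke angle if in contact with flat face
spoke=phi+np.arctan2(t+.015,r); print('r,t',r.round(4),t.round(4),'wheel est',spoke-2*np.pi/3-np.pi/2-th,'F',o['force'].round(1))
```

```bash
python3 w.py
```

```text
r,t 0.0645 -0.0151 wheel est -1.1963247587218873 F [3.6 0.9 0.2]
```

Request:
jog_arm --plan '[[[-0.066, -0.014, 0], [0, 0, -0.5]], [[-0.066, -0.014, 0], [0, 0, -0.5]], [[-0.066, -0.014, 0], [0, 0, -0.5]], [[-0.066, -0.014, 0], [0, 0, -0.5]], [[-0.066, -0.014, 0], [0, 0, -0.5]], [[-0.066, -0.014, 0], [0, 0, -0.5]], [[-0.066, -0.014, 0], [0, 0, -0.5]], [[-0.066, -0.014, 0], [0, 0, -0.5]], [[-0.066, -0.014, 0], [0, 0, -0.5]], [[-0.066, -0.014, 0], [0, 0, -0.5]]]'

```text
time_s: 5.3
ee_pos: [0.5544, 0.0248, 0.1088]
eef_rot: [3.141, -0.001, 1.189]
force: [2.5, 1.3, -0.5]
grip_width: 0.0003
grip_force: 1.1
```

```bash
python3 w.py
```

```text
r,t 0.0651 -0.0147 wheel est -0.6912902732704089 F [ 2.5  1.3 -0.5]
```

Scaled: -0.0033 m is -0.066, -0.0007 m is -0.014, -0.05 rad is -0.5.

Request:
jog_arm --plan '[[[-0.066, -0.014, 0], [0, 0, -0.5]], [[-0.066, -0.014, 0], [0, 0, -0.5]], [[-0.066, -0.014, 0], [0, 0, -0.5]], [[-0.066, -0.014, 0], [0, 0, -0.5]], [[-0.066, -0.014, 0], [0, 0, -0.5]], [[-0.066, -0.014, 0], [0, 0, -0.5]], [[-0.066, -0.014, 0], [0, 0, -0.5]], [[-0.066, -0.014, 0], [0, 0, -0.5]], [[-0.066, -0.014, 0], [0, 0, -0.5]], [[0, 0, 0], [0, 0, 0]]]'

```text
time_s: 6.3
ee_pos: [0.5426, -0.0033, 0.1086]
eef_rot: [3.141, 0.0, 1.637]
force: [0.2, -0.5, 0.5]
grip_width: 0.0003
grip_force: 0.0
```

```bash
python3 w.py
```

Run:
```python
from h import *
for n in ("top","scene"):
    c=eyes.camera(n); cv2.imwrite(f'pics/{n}2.png',c['pixels'])
a=cv2.imread('pics/top2.png')[130:262,125:300]; b=cv2.imread('pics/scene2.png')[90:255,195:385]
f=lambda a:cv2.resize(a,(400,300),interpolation=cv2.INTER_CUBIC)
cv2.imwrite('pics/c4.png',np.hstack([f(a),f(b)]))
```

```text
r,t 0.0659 -0.0143 wheel est -0.23608473502694768 F [ 0.2 -0.5  0.5]
```

View pics/c4.png

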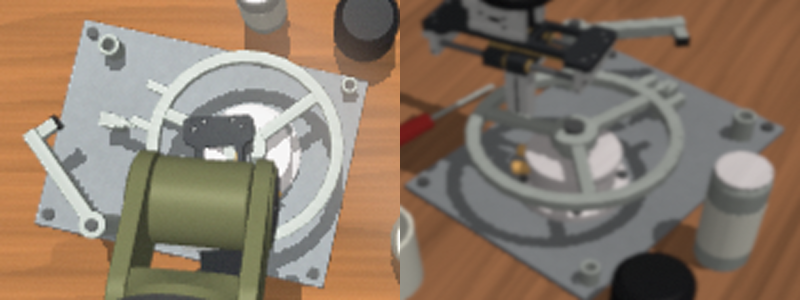

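Left half: the upper fork lug is at (148,84) and the pointer at (115,120), so the fork still has a little way to go. The spoke at upper right is clear for measuring.

Create a.py:
```python
from h import *
x,y,th=np.load('stand.npy')
def prof(r,ths,z=.107,cam='top'):
    g=cv2.cvtColor(c['pixels'],cv2.COLOR_BGR2GRAY)
    P=np.c_[x+r*np.cos(ths+th),y+r*np.sin(ths+th),0*ths+z]; u=proj(c,P).astype(np.float32)
    return cv2.remap(g,u[:,0].reshape(1,-1),u[:,1].reshape(1,-1),cv2.INTER_LINEAR)[0]
c=eyes.camera('top')
A=np.radians(np.arange(-180,180,1.))
def segs(v,t=190):
    m=np.r_[0,(v>t).astype(int),0]; i=np.flatnonzero(np.diff(m))
    return [(int(np.degrees(A[a]).round()),int(np.degrees(A[b-1]).round())) for a,b in zip(i[::2],i[1::2])]
for r in(.078,.084,.09,.117,.121,.125): print(r,segs(prof(r,A)),segs(prof(r,A),165))
```

```bash
python3 a.py
```

```text
0.078 [(-45, -37), (73, 82)] [(-132, -75), (-46, -37), (-31, 83), (90, 91)]
0.084 [(-45, -37), (74, 82)] [(-140, -73), (-45, 82), (90, 102)]
0.09 [(-44, -37), (74, 81)] [(-142, -79), (-54, -47), (-45, 82), (89, 105)]
0.117 [(65, 69), (87, 91)] [(-150, -128), (-99, -92), (-89, -30), (29, 69), (71, 98)]
0.121 [(66, 70), (87, 91)] [(-150, -149), (-138, -138), (-77, -54), (-51, -33), (33, 97)]
0.125 [(66, 70), (86, 90)] [(-69, -55), (-46, -36), (35, 70), (72, 97), (105, 107)]
```

Fork at about 78.2° against the index at 90°, so wheel ≈ -0.205. Finish slowly.

Scaled: -0.0026 m is -0.052, -0.0013 m is -0.026, -0.04 rad is -0.4.

Request:
jog_arm --plan '[[[-0.052, -0.01, 0], [0, 0, -0.4]], [[-0.052, -0.01, 0], [0, 0, -0.4]], [[-0.052, -0.01, 0], [0, 0, -0.4]], [[-0.052, -0.01, 0], [0, 0, -0.4]], [[-0.026, -0.006, 0], [0, 0, -0.2]], [[-0.026, -0.006, 0], [0, 0, -0.2]], [[-0.02, -0.004, 0], [0, 0, -0.15]], [[-0.014, -0.002, 0], [0, 0, -0.1]], [[0, 0, 0], [0, 0, 0]], [[0, 0, 0], [0, 0, 0]]]'

```text
time_s: 7.45
ee_pos: [0.5423, -0.018, 0.1084]
eef_rot: [-3.141, 0.0, 1.861]
force: [-1.1, 1.1, 0.4]
grip_width: 0.0004
grip_force: 0.6
```

```bash
python3 w.py; python3 a.py
```

```text
r,t 0.0657 -0.0146 wheel est -0.01593336208731963 F [-1.1  1.1  0.4]
0.078 [(-33, -25), (86, 94)] [(-115, -65), (-34, 95)]
0.084 [(-33, -25), (87, 93)] [(-121, -72), (-44, -36), (-34, 94)]
0.09 [(-32, -26), (86, 93)] [(-126, -79), (-54, -36), (-33, 94)]
0.117 [(77, 81), (99, 103)] [(-180, -178), (-140, -128), (-99, -92), (-89, -30), (29, 119), (176, 179)]
0.121 [(77, 81), (99, 102)] [(-77, -54), (-51, -33), (33, 97), (99, 103), (106, 124), (174, 178)]
0.125 [(78, 81), (99, 102)] [(-69, -54), (-45, -36), (35, 82), (84, 89), (91, 102), (105, 126), (164, 164), (167, 167)]
```

Wheel within about 0.5° of the index. Back off, pause and rise.

Scaled: -0.03 m is -0.6, -0.02 m is -0.4, 0.1 rad is 1.

Request:
jog_arm --plan '[[[0.08, 0, 0], [0, 0, 0]], [[0.16, 0, 0], [0, 0, 0]], [[0, 0, 0], [0, 0, 0]], [[0, 0, -0.4], [0, 0, 0]], [[0, 0, -0.6], [0, 0, 0]], [[0, 0, -0.6], [0, 0, 0]], [[0, 0, -0.4], [0, 0, 0]], [[0, 0, 0], [0, 0, 1]], [[0, 0, 0], [0, 0, 0]], [[0, 0, 0], [0, 0, 0]]]'

```text
time_s: 8.5
ee_pos: [0.5387, -0.0064, 0.208]
eef_rot: [-3.141, -0.0, 1.764]
force: [0.3, -0.3, 0.3]
grip_width: 0.0004
grip_force: 0.0
```

```bash
python3 a.py
```

Create g.py:
```python
import sys
from h import *
o=ctrl.get_obs(); tx,ty,tyaw=map(float,sys.argv[1:]); y=o['eef_rot'][2]; d=np.array([tx,ty])-o['ee_pos'][:2]
print('pos',o['ee_pos'].round(4),'yaw',y.round(3),'dx',d@[np.cos(y),np.sin(y)],'dy',d@[np.sin(y),-np.cos(y)],'rz',-(tyaw-y))
```

```bash
python3 g.py .5818 .2326 2.199
```

```text
0.078 [(-33, -25)] [(-132, -65), (-34, 65)]
0.084 [(-33, -25)] [(-141, -72), (-44, -36), (-34, 71)]
0.09 [(-32, -26)] [(-143, -79), (-55, -36), (-33, 74), (103, 103)]
0.117 [(77, 81), (99, 101)] [(-147, -128), (-99, -92), (-89, -30), (29, 102)]
0.121 [(77, 81), (99, 99)] [(-146, -146), (-138, -138), (-77, -54), (-51, -33), (33, 97), (99, 100)]
0.125 [(78, 81), (99, 99)] [(-69, -54), (-46, -36), (35, 82), (84, 100)]
pos [ 0.5387 -0.0064  0.2079] yaw 1.764 dx 0.22621116200846103 dy 0.08829011173669139 rz -0.4346536723749619
```

Request:
jog_arm --plan '[[[0.754, 0.294, 0], [0, 0, 0]], [[0.754, 0.294, 0], [0, 0, 0]], [[0.754, 0.294, 0], [0, 0, 0]], [[0.754, 0.294, 0], [0, 0, 0]], [[0.754, 0.294, 0], [0, 0, 0]], [[0.754, 0.294, 0], [0, 0, 0]], [[0, 0, 0], [0, 0, -1.4]], [[0, 0, 0], [0, 0, -1.4]], [[0, 0, 0], [0, 0, -1.4]], [[0, 0, 0], [0, 0, 0]]]'

```text
time_s: 9.55
ee_pos: [0.5824, 0.2325, 0.2078]
eef_rot: [-3.141, -0.0, 2.186]
force: [0.1, 0.2, -0.2]
grip_width: 0.0004
grip_force: 0.0
```

```bash
python3 g.py .5818 .2326 2.199
```

```text
pos [0.5824 0.2325 0.2078] yaw 2.186 dx 0.00043444991406505623 dy -0.0003723568952346129 rz -0.013132727159572699
```

Scaled: 0.03 m is 0.6, 0.02 m is 0.4, -0.013 rad is -0.13.

Request:
jog_arm --plan '[[[0, 0, 0.6], [0, 0, -0.13]], [[0, 0, 0.6], [0, 0, 0]], [[0, 0, 0.4], [0, 0, 0]], [[0, 0, 0.32], [0, 0, 0]], [[0, 0, 0], [0, 0, 0]], [[0, 0, 0], [0, 0, 0]]]'

```text
time_s: 10.15
ee_pos: [0.5826, 0.2324, 0.1128]
eef_rot: [-3.141, -0.0, 2.193]
force: [-0.2, -0.3, 0.3]
grip_width: 0.0006
grip_force: 0.0
```

Run:
```python
from h import *
for n in ("top","scene"):
    c=eyes.camera(n); cv2.imwrite(f'pics/{n}3.png',c['pixels'])
a=cv2.imread('pics/top3.png')[130:262,125:300]; b=cv2.imread('pics/scene3.png')[60:225,195:385]
f=lambda a:cv2.resize(a,(400,300),interpolation=cv2.INTER_CUBIC)
cv2.imwrite('pics/c5.png',np.hstack([f(a),f(b)]))
```

```text
(no output)
```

View pics/c5.png

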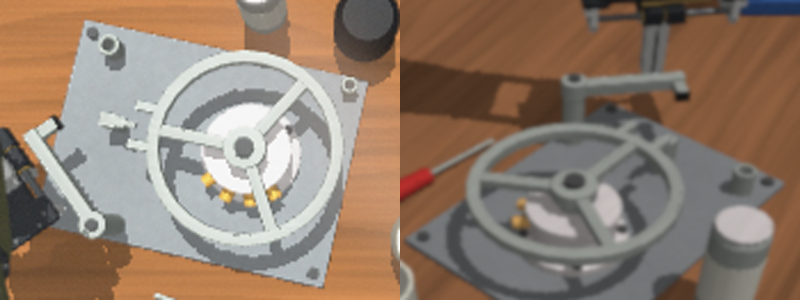

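The fork straddles the pointer line at (140,122) and the fingertip is behind the outer side of the arm, clear of it. Push.

Create l.py:
```python
from h import *
o=ctrl.get_obs(); x,y,th=np.load('stand.npy'); c,s=np.cos(th),np.sin(th)
pv=np.array([x-.12*c-.143*s,y-.12*s+.143*c]); b=o['eef_rot'][2]-np.pi/2; d=o['ee_pos'][:2]-pv
r=d@[np.cos(b),np.sin(b)]; t=d@[-np.sin(b),np.cos(b)]
print('r,t',r.round(4),t.round(4),'lock est',b+np.arctan2(t-.016,r)-th,'F',o['force'].round(1))
```

```text
(no output)
```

Request:
jog_arm --plan '[[[-0.1, 0, 0], [0, 0, 0]], [[-0.1, 0, 0], [0, 0, 0]], [[-0.08, 0, 0], [0, 0, 0]], [[-0.096, 0.014, 0], [0, 0, 0.5]], [[-0.096, 0.014, 0], [0, 0, 0.5]], [[-0.096, 0.014, 0], [0, 0, 0.5]], [[-0.096, 0.014, 0], [0, 0, 0.5]], [[-0.096, 0.014, 0], [0, 0, 0.5]], [[-0.096, 0.014, 0], [0, 0, 0.5]], [[-0.096, 0.014, 0], [0, 0, 0.5]]]'

```text
time_s: 11.25
ee_pos: [0.6106, 0.1932, 0.1127]
eef_rot: [3.141, -0.0, 1.842]
force: [-0.6, 0.4, 2.1]
grip_width: 0.0007
grip_force: 0.7
```

```bash
python3 l.py
```

```text
r,t 0.0966 0.0161 lock est 0.4830245171054274 F [-0.6  0.4  2.1]
```

Scaled: -0.0048 m is -0.096, -0.0029 m is -0.058, 0.05 rad is 0.5.

Request:
jog_arm --plan '[[[-0.096, 0.014, 0], [0, 0, 0.5]], [[-0.096, 0.014, 0], [0, 0, 0.5]], [[-0.096, 0.014, 0], [0, 0, 0.5]], [[-0.096, 0.014, 0], [0, 0, 0.5]], [[-0.096, 0.014, 0], [0, 0, 0.5]], [[-0.096, 0.014, 0], [0, 0, 0.5]], [[-0.058, 0.008, 0], [0, 0, 0.3]], [[-0.058, 0.008, 0], [0, 0, 0.3]], [[0, 0, 0], [0, 0, 0]], [[0, 0, 0], [0, 0, 0]]]'

```text
time_s: 12.25
ee_pos: [0.6192, 0.1598, 0.1124]
eef_rot: [-3.141, 0.0, 1.485]
force: [0.6, 0.3, 0.4]
grip_width: 0.0004
grip_force: 0.0
```

```bash
python3 l.py; python3 a.py
```

```text
r,t 0.0964 0.0163 lock est 0.1280553927660864 F [0.6 0.3 0.4]
0.078 [(-174, -173), (-153, -146), (-130, -130), (-126, -106), (-103, -68), (-33, -24), (-13, -13), (35, 41), (48, 48), (50, 62), (64, 66), (70, 75), (82, 82), (85, 94), (128, 131), (136, 141), (143, 152), (160, 161), (170, 173), (177, 177)] [(-180, -165), (-154, -145), (-132, -65), (-34, 95), (122, 179)]
0.084 [(-153, -145), (-141, -140), (-123, -123), (-117, -116), (-113, -103), (-100, -77), (-41, -41), (-39, -38), (-33, -24), (-21, -21), (-15, -15), (24, 25), (27, 29), (47, 60), (66, 73), (86, 93), (135, 141), (143, 145)] [(-180, -156), (-153, -72), (-45, -36), (-34, 94), (128, 179)]
0.09 [(-152, -146), (-143, -135), (-126, -120), (-111, -103), (-101, -84), (-51, -40), (-32, -25), (-11, -10), (59, 59), (64, 64), (67, 69), (83, 84), (86, 93)] [(-180, -79), (-56, -35), (-33, 94), (103, 111), (136, 179)]
0.117 [(-81, -48), (-46, -33), (41, 48), (52, 53), (56, 64), (77, 81), (99, 103)] [(-172, -155), (-147, -128), (-99, -29), (28, 93), (99, 103), (115, 132), (142, 151)]
0.121 [(-71, -65), (-63, -55), (-48, -33), (33, 33), (39, 41), (44, 48), (57, 59), (77, 81), (99, 102)] [(-163, -161), (-155, -154), (-146, -146), (-138, -138), (-77, -53), (-51, -32), (-17, -13), (32, 84), (99, 103), (125, 132), (147, 158)]
0.125 [(-66, -61), (-57, -57), (-44, -40), (-38, -37), (38, 40), (46, 46), (57, 58), (78, 81), (99, 102)] [(-87, -86), (-69, -54), (-46, -36), (-20, -17), (35, 82), (84, 84), (98, 102), (128, 131), (150, 164), (166, 167)]
```

Scaled: -0.0024 m is -0.048, -0.0019 m is -0.038, 0.025 rad is 0.25.

Request:
jog_arm --plan '[[[-0.048, 0.006, 0], [0, 0, 0.25]], [[-0.048, 0.006, 0], [0, 0, 0.25]], [[-0.048, 0.006, 0], [0, 0, 0.25]], [[-0.038, 0.004, 0], [0, 0, 0.2]], [[-0.028, 0.004, 0], [0, 0, 0.15]], [[-0.02, 0.002, 0], [0, 0, 0.1]], [[0, 0, 0], [0, 0, 0]]]'

```text
time_s: 13.0
ee_pos: [0.6193, 0.1492, 0.1125]
eef_rot: [3.141, -0.002, 1.364]
force: [3.4, 8.1, -2.6]
grip_width: 0.0005
grip_force: 4.3
```

```bash
python3 l.py
```

```text
r,t 0.096 0.0175 lock est 0.01928581308052288 F [ 3.4  8.1 -2.6]
```

Firm contact at 9 N near zero. Back off, rise and look.

Scaled: 0.05 m is 1, -0.04 m is -0.8.

Request:
jog_arm --plan '[[[0.08, 0, 0], [0, 0, 0]], [[0.2, 0, 0], [0, 0, 0]], [[0, 0, 0], [0, 0, 0]], [[0, 0, -0.6], [0, 0, 0]], [[0, 0, -0.8], [0, 0, 0]], [[0.8, 0, -0.6], [0, 0, 0]], [[1, 0, 0], [0, 0, 0]], [[1, 0, 0], [0, 0, 0]], [[0.8, 0, 0], [0, 0, 0]], [[0, 0, 0], [0, 0, 0]]]'

```text
time_s: 14.0
ee_pos: [0.6579, 0.3429, 0.2106]
eef_rot: [-3.14, 0.001, 1.369]
force: [0.0, -0.1, 0.2]
grip_width: 0.0005
grip_force: 0.0
```

Run:
```python
from h import *
for n in ("top","scene"):
    c=eyes.camera(n); cv2.imwrite(f'pics/{n}4.png',c['pixels'])
a=cv2.imread('pics/top4.png')[130:262,125:300]; b=cv2.imread('pics/scene4.png')[60:225,195:385]
f=lambda a:cv2.resize(a,(400,300),interpolation=cv2.INTER_CUBIC)
cv2.imwrite('pics/c6.png',np.hstack([f(a),f(b)]))
```

```bash
python3 a.py | tail -3
```

```text
0.117 [(77, 81), (87, 92), (99, 103)] [(-172, -155), (-147, -130), (-128, -128), (-99, -92), (-89, -30), (29, 84), (86, 92), (95, 103), (118, 151)]
0.121 [(78, 81), (87, 92), (99, 102)] [(-162, -161), (-146, -146), (-77, -54), (-51, -33), (33, 92), (95, 97), (99, 103), (123, 157)]
0.125 [(78, 81), (87, 92), (99, 102)] [(-69, -55), (-46, -36), (36, 82), (84, 92), (95, 102), (125, 164), (167, 167)]
```

View pics/c6.png

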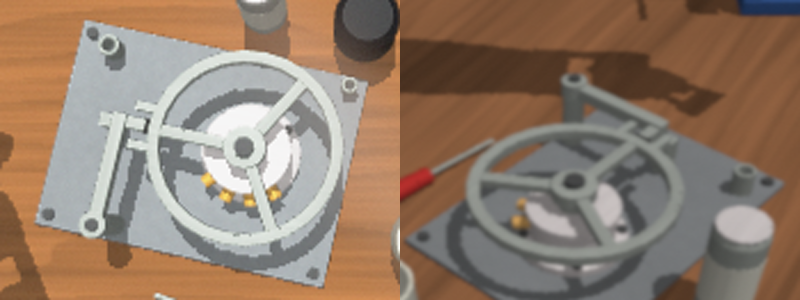

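The nose sits centred in the fork: lugs at 79.5° and 100.5°, nose at 89.5°. The arm runs from (92,226) to (117,116), parallel to the stand's x axis within about 0.01 rad, and the hand is clear.

```bash
python3 -c "
from station import ctrl
print(ctrl.hand_in())"
```

```text
the job is handed in; nothing more can be done
None
```

The job is handed in: by the last camera check the wheel's fork is at the index (within about 0.5°), the locking arm is home with its nose in the fork, and the hand is clear; the hand-in returned no verdict.

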